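# Push the chocolate down the grater's feed tube

## Task

A plug of chocolate is wedged near the top of the clear feed tube of the chocolate grater. Take the straight wooden pusher with the small flat foot, push the chocolate with it all the way down the tube until it bottoms out firmly, and leave the pusher standing upright in the tube on top of the chocolate.

Things in the scene. Friction and masses are not known exactly. Their poses are not given: they have to be found in the camera images.
- pusher_center (a point): Pusher: loose straight round rod of pale wood, 0.14 kg, standing upright on the worktop, 140 mm tall, 26 mm in diameter, on a flat disc foot 38 mm across and 14 mm high. Point: on its axis half-way up, 70 mm above the underside; z up along the rod. With the chocolate home only the upper 90 mm stays out of the tube: grip it 95 to 110 mm above the underside.
- tube_mouth (a point): Centre of the open top of the clear feed tube of the white chocolate grater, at rim height, 150 mm above the worktop; z up along the tube. Tube 58 mm inside, 64 mm outside diameter, 82 mm deep, upright. The grater is fixed; its housing below is 110 x 100 mm and 60 mm high on a 130 x 120 mm base.
- plug (a joint): How far (m) the dark chocolate plug (56 mm diameter, 35 mm thick, flat top) is pushed down the tube. At 0 its top is 5 mm below the rim; at 0.045 it has bottomed out on a hard stop, top 50 mm below the rim. It is wedged: it moves only under a push of about 8 N and stays where it is left.
Mind the look-alikes: they are no part of the job. Leave any black or green look-alike of the part that bears pusher_center alone.

How it is judged:
On the way:
1. the pusher's foot goes into the tube while the chocolate is still high in it (z of pusher_center in the frame of tube_mouth below 0.067 m and horizontal distance between pusher_center and tube_mouth below 0.03 m and angle between pusher_center's own z axis and vertical below 0.35 rad and value of joint plug below 0.03 m), for 0.1 s.
At the end, for the whole second after the job is handed in: The chocolate has bottomed out (pushed down to within 5 mm of its stop) and the released pusher stands in the tube on top of it: its centre within 30 mm of the tube's axis and at most 32 mm above the rim (about 20 mm when it stands on the chocolate), upright within 15 degrees (value of joint plug above 0.04 m and z of pusher_center in the frame of tube_mouth below 0.032 m and horizontal distance between pusher_center and tube_mouth below 0.03 m and angle between pusher_center's own z axis and vertical below 0.26 rad); the robot touches nothing.
It also fails if it takes over 38 s, if anything falls off the work surface, if the arm or the gripper's body presses on something with over 40 N, if the wrist force passes 120 N, or if a joint passes its speed limit or range.

## Robot

A 6-joint arm with a two-finger parallel gripper is mounted at the origin on the work surface. World frame = base frame: x ahead of the robot, y to its left, z up, the work surface at z = 0. Lengths are in m, angles in rad, forces in N, time in s.
With the tool pointing down it reaches from about 0.225 to 0.725 m from the base axis. Payload 3.1 kg.
Tool frame: the origin (TCP) lies on the centre line of the jaws, within the pads' length; the fingertips stand bot.tip_extent ahead of it and the grasp point (between the pads) lies 2 mm behind it (bot.tip_extent is the distance from the TCP to the fingertips, in m); z points along the fingers, y is the line along which they close (so a half turn about z gives the same grasp; the last joint's range is limited). The gripper opens to 85 mm and grips with 20 to 120 N. Pads are 22 mm wide; open, the fingers measure 114 mm over their backs; the gripper's body (76 mm by 85 mm) begins 54 mm behind the grasp point. The pads swing forward as they close: fully open they stand 13 mm farther back than shut.
Start: joints at [-1.267, 0.048, 0.099, 1.622, 0, 1.443], TCP at [0.22, -0.477, 0.213] pointing down, gripper open.
Joint ranges: [-2.91, 2.91], [-0.99, 1.94], [-1.21, 1.42], [-2.12, 2.29], [-1.49, 1.47], [-3.14, 3.14]. Speed limits (rad/s): [2.79, 2.79, 3.14, 3.14, 3.14, 3.14].

## Interface

Orientations are given as [roll, pitch, yaw] about the fixed x, y, z axes, in that order (R = Rz(yaw) Ry(pitch) Rx(roll)).
In Python, from rig import bot gives the robot as it stands. The module is installed in compiled form; this text tells all that it offers.
- The arm moves only by the shell command python3 -m handwheel 'ROWS' [FORCE]. ROWS is text: rows parted by semicolons, each of 7 numbers parted by spaces: the turn, a rotation vector about the tool's x, y, z scaled (see below), then the shift along the tool's x, y, z scaled (see below), then the gripper's target within -1 to 1 (shut at 1, half-way at 0, fully open at -1). A call has 1 to 8 rows; each row shifts and turns the commanded pose from where the row before left it, along the tool's axes as they then stand; what a row does not reach is not made up. The controller multiplies each number of a shift by 0.03 m and each number of a turn by 0.08 rad. A row lasts 1/8 s, in which the tool goes at most 62.5 mm and 10.7 degrees, less where a joint would pass 70% of its speed; a pose out of reach is approached as far as the arm can. A call with a number of a shift or a turn outside -1 to 1 is refused whole. A call with a gripper value outside its range is refused whole. The fingers move at their own pace and stop on an object; FORCE is the grip in N (left out, the last holds). Time passes only in rows, so rows that do not move let the fingers close. It gives the time, the measured TCP pose, the force, the opening and the grip force at its end, in the units of the state.
- bot.state(): the state, without advancing time (a new reading comes with each control period).
- bot.get_image(name): name is "scene" or "top"; returns a dict with "img" (400x640x3 uint8, red, green, blue), "depth" (400x640 float32, m along the optical axis (not along the pixel's ray), 0 where there is no reading), "fov_y" (degrees; the focal length in pixels is half the picture's height over the tangent of half this angle, whatever the lens; pixels are square), "cx", "cy" (the principal point, pixels), "k1" (the pictures are not rectified: a ray, as slopes to the right and down, at radius r is drawn at 1 + k1 r^2 times it, then the intrinsics apply), "T" (4x4, takes a point from camera to world coordinates). Camera axes: x right, y down, z forward; pixel columns grow to the right and rows downward; lengths in m; the calibration is good to about 2 mm. A picture is of the moment at which its call begins.
- bot.hand_in(): hands the job in; it is judged then, once.
The state is a dict: "t": time; "joint_positions": joint angles; "dq": joint speeds; "joint_torque": joint torques, N m; "eef_pos": TCP position; "ee_rot": TCP orientation; "ft_force": force on the tool from outside, world axes, zero at the start; "ft_torque": the same for the moment, N m; "grip_width": finger opening in m; "grasp_force": force on a finger pad.
Only numpy, scipy, OpenCV 4.12 (cv2) and the standard library are available. Lean on these libraries where they do the work, as an engineer would, in place of code of your own. Each camera call takes 0.05 s, during which the arm holds its last target. There are 200 camera calls.

## Working session

There is one attempt and no reset: what is moved stays moved. The work goes in short steps, Python scripts to look and compute and a shell command to move; the robot and the scene stay as the last step left them, time stands still between calls to the robot, and variables do not carry over. Pictures are saved under pics/ and viewed, at most 10 in all, crops included, and the job is handed in when it is done.

```bash
mkdir -p pics
cat > h.py <<'E'
import numpy as np, cv2
from rig import bot
def grab(n):
    d=bot.get_image(n); return d
def K(d):
    f=200/np.tan(np.radians(d["fov_y"])/2)
    return np.array([[f,0,d["cx"]],[0,f,d["cy"]],[0,0,1]]), np.array([d["k1"],0,0,0.])
def ray(d,u,v):
    k,D=K(d); p=cv2.undistortPoints(np.array([[[u,v]]],float),k,D)[0,0]
    T=d["T"]; return T[:3,3], T[:3,:3]@np.array([p[0],p[1],1.])
def plane(d,u,v,z):
    o,r=ray(d,u,v); return o+r*(z-o[2])/r[2]
def pt(d,u,v):
    o,r=ray(d,u,v); return o+r*d["depth"][int(v),int(u)]
E
python3 - <<'E'
from h import *
ds=[grab(n) for n in("scene","top")]
for n,d in zip(("scene","top"),ds):
    cv2.imwrite(f"pics/{n}0.png",d["img"][:,:,::-1]); print(n,d["fov_y"],d["cx"],d["cy"],d["k1"],d["T"].round(3).tolist())
s=bot.state(); print(s, bot.tip_extent)
E
```

```text
scene 48.94441913524876 323.5288874538352 200.3127395165005 -0.12265049896558222 [[-0.505, 0.614, -0.607, 1.112], [0.863, 0.36, -0.354, 0.31], [0.001, -0.703, -0.712, 0.733], [0.0, 0.0, 0.0, 1.0]]
top 52.3921929025727 319.6263844016103 197.839968532291 -0.05997606589237082 [[0.005, -0.994, 0.11, 0.518], [-1.0, -0.006, -0.008, 0.044], [0.008, -0.11, -0.994, 0.835], [0.0, 0.0, 0.0, 1.0]]
{'t': 0.1, 'joint_positions': array([-1.26681120e+00,  4.86884382e-02,  9.77505178e-02,  1.62202177e+00,
        1.28741951e-05,  1.44301268e+00]), 'dq': array([-1.73521124e-03,  9.50792303e-05,  2.81103507e-03,  1.29224358e-04,
       -2.11131465e-04, -9.01456797e-04]), 'joint_torque': array([ 1.53481149e-03, -3.39852548e+01,  3.20935357e+01,  1.58207829e-02,
       -2.37745218e-05,  4.65625618e-06]), 'eef_pos': array([ 0.21952023, -0.47624225,  0.21212616]), 'ee_rot': array([-3.13944857e+00, -2.88459948e-04,  4.31768446e-01]), 'ft_force': array([ 0.13297415,  0.53879631, -0.26509103]), 'ft_torque': array([0.02149902, 0.03523319, 0.02368545]), 'grasp_force': 0.0, 'grip_width': 0.08519656175242522} 0.017
```

View pics/scene0.png

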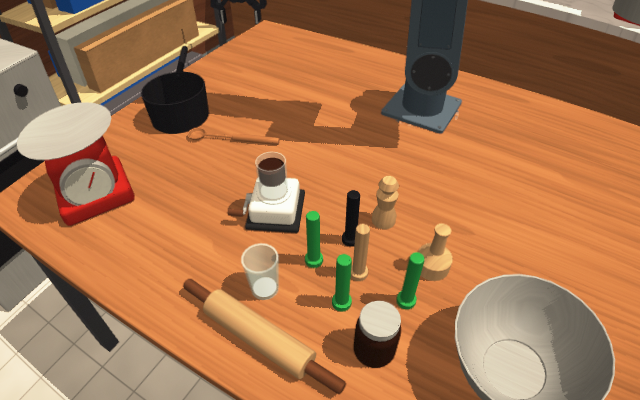

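View pics/top0.png

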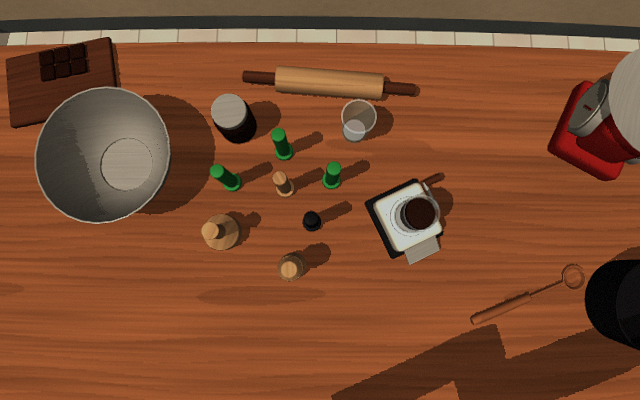

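Candidates by pixel in the scene view:
- Pale straight rod with small foot (360,252), top view (283,182).
- Black rod (352,218).
- Green rods (314,240), (343,283), (410,280).
- Knobbed pepper mill (386,202).
- Wide-based wooden masher (436,250).
- Rolling pin (260,335).

I choose the pale rod and check it in a crop, measuring as I go.

Run:
```python
from h import *
s=grab("scene"); t=grab("top")
a=cv2.resize(s["img"][170:320,290:470],None,fx=2.2,fy=2.2,interpolation=2); b=cv2.resize(t["img"][120:270,200:450],None,fx=1.584,fy=2.2,interpolation=2)
b=cv2.resize(t["img"][120:270,200:450],None,fx=1.6,fy=1.6,interpolation=2); 
c=np.zeros((330,800,3),np.uint8); c[:a.shape[0],:a.shape[1]]=a; c[:b.shape[0],400:]=b
cv2.imwrite("pics/crop.png",c[:,:,::-1])
# depth-based cloud, top cam
for n,d in(("top",t),("scene",s)):
    k,D=K(d); v,u=np.mgrid[:400,:640]; p=cv2.undistortPoints(np.dstack([u,v]).reshape(-1,1,2).astype(float),k,D).reshape(400,640,2)
    P=np.dstack([p,np.ones((400,640))])*d["depth"][...,None]; P=P@d["T"][:3,:3].T+d["T"][:3,3]
    z=P[...,2]; m=((z>.12)&(z<.17)&(d["depth"]>0)).astype(np.uint8)
    nn,l,st,ce=cv2.connectedComponentsWithStats(m)
    for i in range(1,nn):
        if st[i,4]>15:
            q=P[l==i]; print(n,ce[i].round(),st[i].tolist(),np.median(q,0).round(3),q.min(0).round(3),q.max(0).round(3),d["img"][l==i].mean(0).round())
```

```text
top [609. 124.] [587, 79, 53, 79, 1365] [ 0.732 -0.487  0.137] [ 0.678 -0.554  0.12 ] [ 0.829 -0.461  0.155] [76. 39. 34.]
top [278. 135.] [271, 128, 15, 16, 184] [0.706 0.112 0.139] [0.696 0.1   0.12 ] [0.719 0.125 0.143] [ 37. 106.  43.]
top [333. 168.] [326, 161, 15, 16, 188] [0.647 0.016 0.139] [0.636 0.003 0.121] [0.661 0.028 0.144] [ 41. 110.  45.]
top [218. 171.] [210, 163, 16, 16, 191] [0.641 0.216 0.14 ] [0.63  0.206 0.12 ] [0.655 0.23  0.144] [ 41. 108.  45.]
top [279. 178.] [272, 171, 16, 16, 188] [0.629 0.109 0.14 ] [0.618 0.097 0.12 ] [0.642 0.121 0.143] [153. 107.  64.]
top [420. 213.] [400, 194, 40, 38, 1204] [ 0.571 -0.134  0.137] [ 0.539 -0.165  0.12 ] [ 0.602 -0.102  0.153] [59. 46. 39.]
top [310. 218.] [303, 211, 15, 15, 178] [0.561 0.054 0.14 ] [0.549 0.043 0.123] [0.573 0.067 0.143] [25. 20. 18.]
top [289. 269.] [280, 259, 20, 20, 292] [0.473 0.091 0.125] [0.458 0.074 0.12 ] [0.49  0.107 0.129] [164. 117.  71.]
scene [4. 2.] [0, 0, 12, 7, 48] [ 0.252 -1.817  0.129] [ 0.218 -1.825  0.12 ] [ 0.277 -1.805  0.144] [61. 35. 22.]
scene [51. 12.] [0, 0, 111, 33, 1683] [
[... 592 characters left out ...]
. 181.] [382, 176, 15, 11, 134] [0.477 0.093 0.124] [0.458 0.079 0.12 ] [0.492 0.108 0.127] [233. 187. 117.]
scene [353. 198.] [347, 190, 13, 16, 177] [0.567 0.057 0.138] [0.547 0.043 0.121] [0.575 0.068 0.142] [30. 27. 26.]
scene [312. 219.] [306, 211, 14, 17, 200] [0.654 0.019 0.138] [0.637 0.004 0.12 ] [0.663 0.029 0.142] [ 50. 143.  61.]
scene [362. 232.] [355, 224, 15, 18, 209] [0.637 0.112 0.138] [0.619 0.097 0.12 ] [0.645 0.123 0.143] [182. 139.  88.]
scene [416. 261.] [408, 252, 16, 19, 244] [0.649 0.219 0.138] [0.63  0.206 0.12 ] [0.657 0.231 0.143] [ 54. 143.  61.]
scene [344. 263.] [336, 254, 16, 19, 240] [0.714 0.116 0.138] [0.697 0.102 0.12 ] [0.723 0.127 0.141] [ 51. 146.  62.]
```

View pics/crop.png

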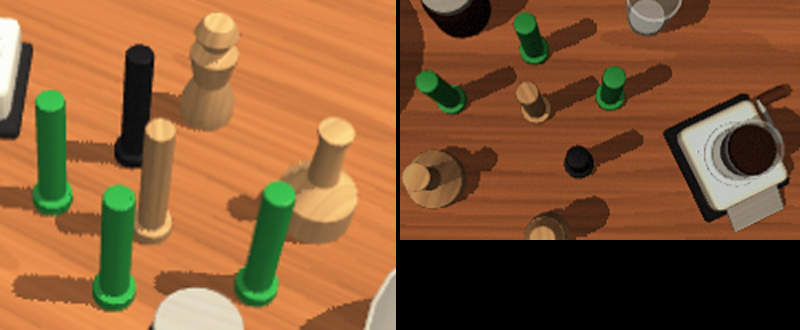

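The crop shows the pale rod is straight with a small flat foot, at scene (360,252). By depth its top is at z≈0.14, and its axis is at about (0.631, 0.110). The tube rim is at about (0.572, −0.133) with z≈0.15. Both match the given sizes. I'm approaching above the neighbours.

```bash
R="python3 -m handwheel"
python3 -m handwheel '0 0 0 .98 -.57 0 -.3;0 0 0 .98 -.57 0 -.3;0 0 0 .98 -.57 0 -.3;0 0 0 .98 -.57 0 -.3;0 0 0 .98 -.57 0 -.3;0 0 0 .98 -.57 0 -.3;0 0 0 .98 -.57 0 -.3;0 0 0 .98 -.57 0 -.3' 60
python3 -m handwheel '0 0 0 .98 -.57 0 -.3;0 0 0 .98 -.57 0 -.3;0 0 0 .98 -.57 0 -.3;0 0 0 .98 -.57 0 -.3;0 0 0 .98 -.57 0 -.3;0 0 0 .98 -.57 0 -.3;0 0 0 .98 -.57 0 -.3;0 0 0 .98 -.57 0 -.3'
python3 -m handwheel '0 0 0 .98 -.57 0 -.3;0 0 0 .98 -.57 0 -.3;0 0 0 .98 -.57 0 -.3;0 0 0 .98 -.57 0 -.3;0 0 0 .98 -.57 0 -.3;0 0 0 0 0 0 -.3;0 0 0 0 0 0 -.3'
cat >> h.py <<'E'
from scipy.spatial.transform import Rotation as Ro
def go(tgt):
    s=bot.state(); R=Ro.from_euler("xyz",s["ee_rot"]).as_matrix()
    print("t",s["t"],"pos",s["eef_pos"].round(4),"rot",s["ee_rot"].round(3),"F",s["ft_force"].round(1),"w",s["grip_width"],s["grasp_force"],"units",(R.T@(np.array(tgt)-s["eef_pos"])/.03).round(2))
E
python3 -c "
from h import *
go([.631,.110,.103])"
```

```text
t: 1.2
eef_pos: [0.3765, -0.2531, 0.213]
ee_rot: [-3.141, 0.0, 0.432]
ft_force: [0.6, 0.2, 0.4]
grip_width: 0.0555
grasp_force: 0.0
t: 2.2
eef_pos: [0.5329, -0.0304, 0.2129]
ee_rot: [-3.141, 0.0, 0.432]
ft_force: [-0.0, -0.5, 0.1]
grip_width: 0.0555
grasp_force: 0.0
t: 3.08
eef_pos: [0.6297, 0.1074, 0.2128]
ee_rot: [3.142, 0.001, 0.432]
ft_force: [1.1, -0.4, 0.3]
grip_width: 0.0552
grasp_force: 0.0
t 3.075 pos [0.6297 0.1074 0.2128] rot [3.142e+00 1.000e-03 4.320e-01] F [ 1.1 -0.4  0.3] w 0.055235207083754706 0.0 units [ 0.08 -0.06  3.66]
```

```bash
python3 -m handwheel '0 0 0 .08 -.06 .6 -.3;0 0 0 0 0 .6 -.3;0 0 0 0 0 .6 -.3;0 0 0 0 0 .6 -.3;0 0 0 0 0 .6 -.3;0 0 0 0 0 .66 -.3;0 0 0 0 0 0 -.3'
python3 -m handwheel '0 0 0 0 0 0 1;0 0 0 0 0 0 1;0 0 0 0 0 0 1;0 0 0 0 0 0 1;0 0 0 0 0 0 1;0 0 0 0 0 0 1' 60
python3 - <<'E'
from h import *
go([.631,.110,.103])
for n in("scene",):
    d=grab(n); cv2.imwrite("pics/g1.png",cv2.resize(d["img"][130:330,270:470],None,fx=2.5,fy=2.5)[:,:,::-1])
E
```

```text
t: 3.95
eef_pos: [0.6297, 0.11, 0.1007]
ee_rot: [-3.14, 0.005, 0.432]
ft_force: [-0.6, 0.0, -0.1]
grip_width: 0.0554
grasp_force: 0.0
t: 4.7
eef_pos: [0.6326, 0.1104, 0.105]
ee_rot: [3.14, -0.003, 0.432]
ft_force: [0.2, 0.4, 4.5]
grip_width: 0.0237
grasp_force: 59.3
t 4.7 pos [0.6326 0.1104 0.105 ] rot [ 3.14e+00 -3.00e-03  4.32e-01] F [0.2 0.4 4.5] w 0.023718701733000152 59.2618328332901 units [-0.05 -0.01  0.07]
```

View pics/g1.png

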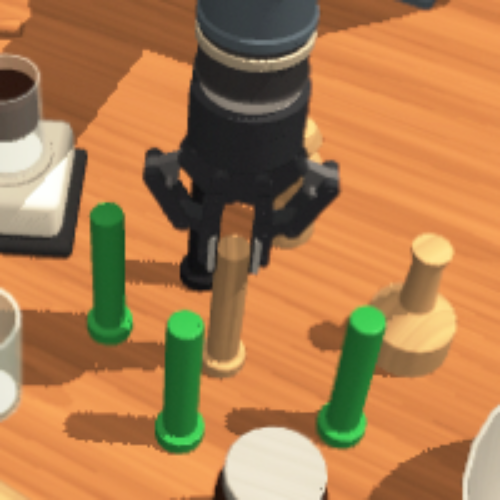

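The pusher is held between the pads near its top (crop (232,245)) and stands upright, with the neighbours untouched. Next I lift and carry.

```bash
python3 -m handwheel '0 0 0 0 0 -.7 1;0 0 0 0 0 -.9 1;0 0 0 0 0 -.95 1;0 0 0 0 0 -.95 1;0 0 0 0 0 -.95 1;0 0 0 0 0 -.95 1;0 0 0 0 0 -.4 1' 80
python3 -m handwheel '0 0 0 -.4 .5 0 1;0 0 0 -.7 .9 0 1;0 0 0 -.75 .92 0 1;0 0 0 -.75 .92 0 1;0 0 0 -.75 .92 0 1;0 0 0 -.75 .92 0 1;0 0 0 -.7 .9 0 1;0 0 0 -.43 .54 0 1'
python3 -m handwheel '0 0 0 0 0 0 1;0 0 0 0 0 0 1;0 0 0 0 0 0 1'
python3 - <<'E'
from h import *
go([.572,-.133,.275])
for n in("scene","top"):
    d=grab(n); img=d["img"]; c=img[100:260,200:340] if n=="scene" else img[140:300,340:480]
    cv2.imwrite(f"pics/p_{n}.png",c[:,:,::-1])
a,b=[cv2.resize(cv2.imread(f"pics/p_{n}.png"),None,fx=2.8,fy=2.8) for n in("scene","top")]
cv2.imwrite("pics/p.png",np.hstack([a,b]))
E
```

```text
t: 5.62
eef_pos: [0.6317, 0.1105, 0.2784]
ee_rot: [-3.142, -0.001, 0.432]
ft_force: [0.1, 0.7, -1.6]
grip_width: 0.023
grasp_force: 78.5
t: 6.62
eef_pos: [0.5692, -0.1351, 0.2755]
ee_rot: [-3.139, 0.003, 0.43]
ft_force: [0.2, -0.3, -1.3]
grip_width: 0.0231
grasp_force: 78.6
t: 7.0
eef_pos: [0.5712, -0.1318, 0.2773]
ee_rot: [-3.141, -0.0, 0.433]
ft_force: [0.1, 0.6, -1.0]
grip_width: 0.0232
grasp_force: 78.5
t 7.0 pos [ 0.5712 -0.1318  0.2773] rot [-3.141 -0.     0.433] F [ 0.1  0.6 -1. ] w 0.023160529485500705 78.54585886001587 units [0.01 0.05 0.08]
```

View pics/p.png

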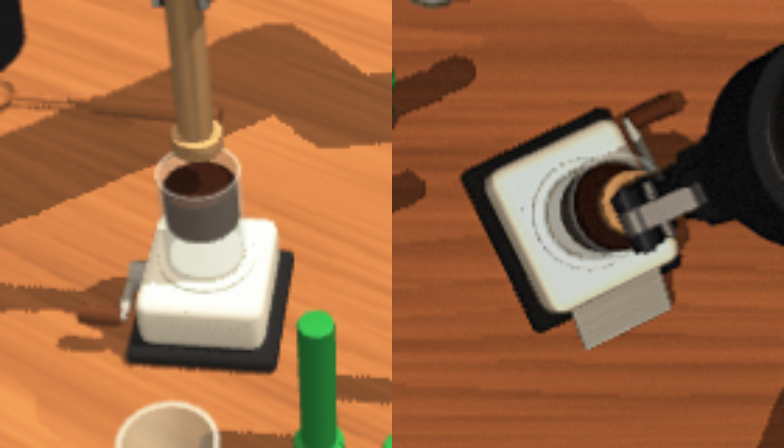

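The foot hangs just above the tube mouth (left pane (197,145), rim centre (200,175)) and the pusher is upright. A quick depth check of foot against rim comes next.

Run:
```python
from h import *
d=grab("scene"); k,D=K(d); v,u=np.mgrid[:400,:640]
p=cv2.undistortPoints(np.dstack([u,v]).reshape(-1,1,2).astype(float),k,D).reshape(400,640,2)
P=(np.dstack([p,np.ones((400,640))])*d["depth"][...,None])@d["T"][:3,:3].T+d["T"][:3,3]
P=P[:,200:340][100:260].reshape(-1,3)
def circ(lo,hi,r):   # centre of known-radius cylinder from its visible side
    from scipy.optimize import least_squares as L
    q=P[(P[:,2]>lo)&(P[:,2]<hi)&(np.hypot(P[:,0]-.572,P[:,1]+.133)<.05)]
    print(lo,len(q),q[:,2].min().round(4),L(lambda c:np.hypot(*(q[:,:2]-c).T)-r,[.572,-.133],loss="soft_l1",f_scale=.002).x.round(4))
circ(.16,.18,.019); circ(.172,.183,.019); circ(.195,.245,.013)
```

```text
0.16 53 0.1705 [ 0.5689 -0.1331]
0.172 69 0.1728 [ 0.5693 -0.1332]
0.195 281 0.195 [ 0.5693 -0.1328]
```

```bash
python3 -m handwheel '0 0 0 .09 .04 .1 1;0 0 0 0 0 .3 1;0 0 0 0 0 .3 1;0 0 0 0 0 .2 1;0 0 0 0 0 .1 1;0 0 0 0 0 .1 1;0 0 0 0 0 .1 1' 80
python3 -m handwheel '0 0 0 0 0 .15 1;0 0 0 0 0 .15 1;0 0 0 0 0 .15 1;0 0 0 0 0 .15 1;0 0 0 0 0 .15 1;0 0 0 0 0 .15 1;0 0 0 0 0 .15 1'
python3 -c "
from h import *
go([.572,-.133,.207])"
```

```text
t: 8.02
eef_pos: [0.5741, -0.133, 0.2418]
ee_rot: [3.141, -0.001, 0.432]
ft_force: [0.3, 0.2, 6.6]
grip_width: 0.0227
grasp_force: 79.3
t: 8.9
eef_pos: [0.5746, -0.1329, 0.2129]
ee_rot: [3.139, -0.004, 0.432]
ft_force: [-1.8, 1.6, 6.4]
grip_width: 0.0232
grasp_force: 79.4
t 8.9 pos [ 0.5746 -0.1329  0.2129] rot [ 3.139 -0.004  0.432] F [-1.8  1.6  6.4] w 0.023179419996653714 79.3941056728363 units [-0.08 -0.04  0.2 ]
```

```bash
python3 -m handwheel '0 0 0 0 0 .1 1;0 0 0 0 0 .1 1;0 0 0 0 0 .1 1;0 0 0 0 0 0 1'
python3 -m handwheel '0 0 0 0 0 .05 1;0 0 0 0 0 .05 1;0 0 0 0 0 0 1;0 0 0 0 0 0 1'
```

```text
t: 9.4
eef_pos: [0.5749, -0.1331, 0.2049]
ee_rot: [3.138, -0.004, 0.432]
ft_force: [-2.5, 0.6, 9.4]
grip_width: 0.0227
grasp_force: 79.8
t: 9.9
eef_pos: [0.5755, -0.133, 0.2049]
ee_rot: [3.136, -0.007, 0.432]
ft_force: [-3.1, 0.2, 16.8]
grip_width: 0.023
grasp_force: 80.6
```

```bash
python3 -m handwheel '0 0 0 0 0 .1 1;0 0 0 0 0 0 1;0 0 0 0 0 0 1'
python3 - <<'E'
from h import *
go([.572,-.133,.207])
d=grab("scene"); cv2.imwrite("pics/q.png",cv2.resize(d["img"][90:250,190:350],None,fx=3,fy=3)[:,:,::-1])
E
```

```text
t: 10.28
eef_pos: [0.5761, -0.1331, 0.2048]
ee_rot: [3.133, -0.01, 0.432]
ft_force: [-4.5, 1.7, 23.8]
grip_width: 0.0235
grasp_force: 81.6
t 10.275 pos [ 0.5761 -0.1331  0.2048] rot [ 3.133 -0.01   0.432] F [-4.5  1.7 23.8] w 0.023499264869618883 81.55200719833374 units [-0.12 -0.06 -0.08]
```

View pics/q.png

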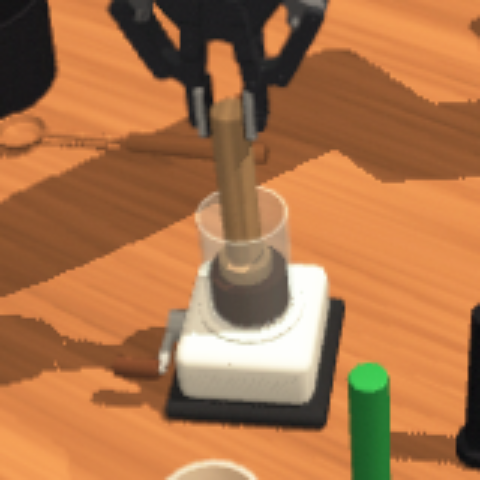

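The chocolate plug is at the bottom of the tube (crop (250,285)), and the force rises while z stays put, so it has hit the stop. The pusher is upright. I relieve the load, open, and retreat straight up.

```bash
python3 -m handwheel '0 0 0 -.04 -.02 -.08 1;0 0 0 -.04 -.02 -.08 1;0 0 0 0 0 -.05 1;0 0 0 0 0 0 1;0 0 0 0 0 0 1' 40
```

```text
t: 10.95
eef_pos: [0.5732, -0.1332, 0.205]
ee_rot: [3.137, -0.006, 0.432]
ft_force: [-0.0, 0.3, 7.5]
grip_width: 0.0231
grasp_force: 79.3
```

```bash
python3 -m handwheel '0 0 0 0 0 -.1 1;0 0 0 0 0 0 1;0 0 0 0 0 0 .2;0 0 0 0 0 0 0;0 0 0 0 0 0 -.3;0 0 0 0 0 0 -.3;0 0 0 0 0 0 -.3'
python3 -m handwheel '0 0 0 0 0 -.3 -.3;0 0 0 0 0 -.6 -.3;0 0 0 0 0 -.7 -.3;0 0 0 0 0 -.7 -.3;0 0 0 0 0 -.7 -.3;0 0 0 0 0 0 -.3;0 0 0 0 0 0 -.3'
python3 - <<'E'
from h import *
go([.572,-.133,.207])
d=grab("scene"); cv2.imwrite("pics/r.png",cv2.resize(d["img"][90:250,190:350],None,fx=3,fy=3)[:,:,::-1])
k,D=K(d); v,u=np.mgrid[:400,:640]
p=cv2.undistortPoints(np.dstack([u,v]).reshape(-1,1,2).astype(float),k,D).reshape(400,640,2)
P=(np.dstack([p,np.ones((400,640))])*d["depth"][...,None])@d["T"][:3,:3].T+d["T"][:3,3]
P=P[100:250,200:340].reshape(-1,3); q=P[(np.hypot(P[:,0]-.572,P[:,1]+.133)<.04)&(P[:,2]>.155)&(P[:,2]<.25)]
print("top z",np.percentile(q[:,2],97)); 
for lo in(.16,.18,.2,.22): print(lo,q[(q[:,2]>lo)&(q[:,2]<lo+.02)].mean(0).round(4))
E
```

```text
t: 11.82
eef_pos: [0.5712, -0.1328, 0.2041]
ee_rot: [-3.141, 0.0, 0.432]
ft_force: [0.3, -0.1, 0.1]
grip_width: 0.0556
grasp_force: 0.0
t: 12.7
eef_pos: [0.5712, -0.1328, 0.2938]
ee_rot: [-3.141, 0.0, 0.432]
ft_force: [0.3, -1.0, 0.2]
grip_width: 0.0555
grasp_force: 0.0
t 12.7 pos [ 0.5712 -0.1328  0.2938] rot [-3.141  0.     0.432] F [ 0.3 -1.   0.2] w 0.055472295897623425 0.0 units [0.02 0.02 2.89]
top z 0.24018388732165816
0.16 [ 0.5777 -0.1278  0.1698]
0.18 [ 0.5773 -0.1277  0.19  ]
0.2 [ 0.5773 -0.1282  0.21  ]
0.22 [ 0.5749 -0.1299  0.233 ]
```

View pics/r.png

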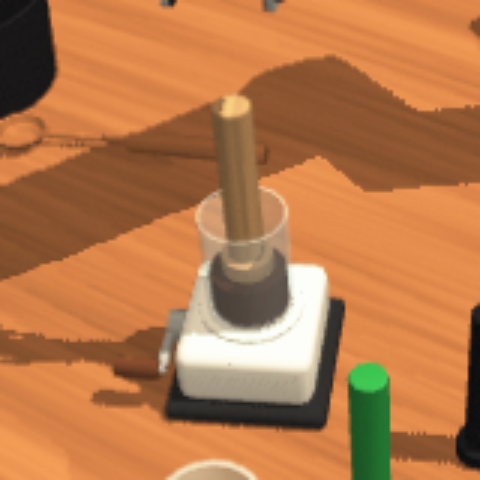

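The pusher stands free and upright in the tube (crop (240,170)). Its top is at z≈0.240, so the underside is at 0.100, which is the plug at its stop, and the gripper is clear.

```bash
python3 -c "
from rig import bot
print(bot.hand_in())"
```

```text
the job is handed in; nothing more can be done
None
```

The job is handed in at about 13 s of the 38 s allowed: the chocolate is on its stop, the pusher stands upright on it in the tube and the gripper is clear; the hand-in returned no verdict.

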